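Empty the plaster mould and gauge its floor

ROBOT

A 6-joint arm with a two-finger parallel gripper is mounted at the origin on a cart in front of the work surface, level with it; the furniture and walls round the work are solid. World frame = base frame: x ahead of the robot, y to its left, z up, the work surface at z = 0. Lengths are in mm, angles in rad, forces in N, time in s.
With the tool pointing down it reaches from about 300 to 775 mm from the base axis. Payload 14.6 kg.
Tool frame: the origin (TCP) lies midway between the tips of the shut fingers; the grasp point (between the pads) lies grasp_offset behind it (grasp_offset is the distance from the TCP to the grasp point, in mm); z points along the fingers, y is the line along which they close (so a half turn about z gives the same grasp; the last joint's range is limited). The gripper opens to 94 mm and grips with 3 to 60 N. Pads are 16 mm wide; open, the fingers measure 119 mm over their backs; the gripper's body (75 mm by 177 mm) begins 78 mm behind the grasp point.
Start: joints at [-1.364, 0.3, 1.521, -0, 1.321, -0.067], TCP at [148.709, -529.504, 205.446] pointing down, gripper open.
Joint ranges: [-3.03, 3.03], [-0.79, 2.21], [0.23, 2.52], [-1.04, 4.18], [0, 3.07], [-2.55, 2.55]. Speed limits (rad/s): [2.22, 2.22, 2.57, 3.14, 3.14, 3.14].

INTERFACE

Orientations are given as [roll, pitch, yaw] about the fixed x, y, z axes, in that order (R = Rz(yaw) Ry(pitch) Rx(roll)).
In Python, from cell import * gives the robot as it stands. The module is installed in compiled form; this text tells all that it offers.
- The arm moves only by the shell command python3 -m jog 'ROWS' [FORCE]. ROWS is JSON, a list of rows, each a list of 3 entries, a list of its own where there are three numbers: the finger opening in mm, from 0 to 94, then the shift along the tool's x, y, z in units of 50 mm (1.0 is 50 mm), then the turn about the tool's z in units of 180 degrees (1.0 is 180 degrees). In form: [[fingers, [dx, dy, dz], twist], ...]. A call has 1 to 20 rows; each row shifts and turns the commanded pose from where the row before left it, along the tool's axes as they then stand; what a row does not reach is not made up. A row lasts 1/10 s, in which the tool goes at most 50 mm and 8.59 degrees, less where a joint would pass 70% of its speed; a pose out of reach is approached as far as the arm can. A call with a number of a shift or a turn outside -1 to 1 is refused whole. A call with a gripper value outside its range is refused whole. The fingers move at their own pace and stop on an object; FORCE is the grip in N (left out, the last holds). Time passes only in rows, so rows that do not move let the fingers close. It gives the time, the measured TCP pose, the force, the opening and the grip force at its end, in the units of the state.
- read_state(): the state, without advancing time (a new reading comes with each control period).
- camera(name): name is "side" or "top"; returns the picture (400x640x3 uint8, red, green, blue); there is no depth.
- calibration(name): a dict with "mtx" (3x3 intrinsics, pixels), "cam_to_world" (4x4, takes a point from camera to world coordinates). Camera axes: x right, y down, z forward; pixel columns grow to the right and rows downward; lengths in mm; the calibration is good to about 2 mm. A picture is of the moment at which its call begins. calibration takes no time and is no camera call.
- sign_off(): hands the job in; it is judged then, once.
Trained networks look in the newest picture that a camera, given by its name, has taken for a name from the list of things; names that differ only in an ending like _2 or _b are one class to them, and where a whole thing is asked for, a point or a joint stands for the part that bears it (a point fixed in the world has none). Each returns a list of dicts, best first, with "conf" (0 to 1); they miss things now and then, are a little off and sometimes report something else, mostly with a low value. They report only what shows in the picture. A call takes as long as a camera call. They do not tell look-alikes from the thing itself.
- regions_of(camera, query): "pixels" (400x640 bool, what is visible of it) and "rect" ([centre column, centre row, width, height] in pixels, round what is visible of it).
The state is a dict: "clock": time; "joints": joint angles; "qd": joint speeds; "effort": joint torques, N m; "eef_pos": TCP position; "eef_rot": TCP orientation; "wrist_force": force on the tool from outside, world axes, zero at the start; "moment": the same for the moment, N m; "finger_gap": finger opening in mm; "finger_force": force on a finger pad.
Only numpy, scipy, OpenCV 4.12 (cv2) and the standard library are available. Lean on these libraries where they do the work, as an engineer would, in place of code of your own. Each camera call takes 0.05 s, during which the arm holds its last target. There are 200 camera calls.

TASK

Lift the terracotta bracket casting out of the white plaster mould and set it flat on the plywood ware board without dropping it, so that the mould can be checked. Then take the yellow contact gauge out of its wooden holder and, holding it upright, press its sprung brass foot lightly onto the blue spot on the floor of the empty cavity until the foot is about half pushed in, neither just touching nor bottomed; leave the other things on the table alone. Finish while holding the gauge there, still gripped and pressing: do not put it down.

Things in the scene. Friction and masses are not known exactly. Their poses are not given: they have to be found in the camera images.
- mould: white plaster mould, a fixed block 160 x 124 x 40 mm high (long side along its x). Origin: centre of its underside, z up. From above it has an open rectangular cavity, 96 (x) x 56 (y) mm, 14 mm deep, centred; the cavity floor is 26 mm above the origin. Four round keys stand 4 mm proud near its corners, at x +-66, y +-48 mm.
- mould_spot (a point): centre of the blue round spot (24 mm in diameter, small white dot in the middle) on the floor of the mould's cavity; in the mould's frame at x +22, y +5, z +26 mm. Hidden under the casting until that is lifted out.
- casting: loose terracotta-coloured bracket casting, about 0.2 kg, lying in the mould's cavity with 2 mm play all round. Base plate 92 (x) x 52 (y) x 16 mm high, and on it, centred, an upright rib 64 (x) x 26 (y) mm that reaches to 42 mm above the underside: grip the rib across its 26 mm, along the casting's y. Origin: centre of the underside of the plate, z up.
- board: fixed plywood ware board on two battens, 140 (x) x 180 (y) mm, flat top 18 mm above its origin. Origin: centre of its underside, z up. No rim.
- holder: dark wooden gauge holder, a fixed block 76 x 76 x 80 mm high with an upright 23 mm hole right through its centre, in which the gauge hangs by its collar. Origin: centre of its underside, z up.
- gauge: loose hand gauge, 0.16 kg, 170 mm long, hanging upright in the holder. Origin on its axis at the end of the foot when fully out; z up, to the handle. By z in mm: brass foot 0-22 (12 dia), aluminium stem to 70 (18 dia), black collar to 78 (36 dia; its lower face rests on the holder, origin 10 above the table), yellow handle 78-170, 28 x 28 square, sides along x and y: grip here.
- gauge_foot (a joint): how far the gauge's sprung brass foot is pushed in: 0 fully out, 0.014 m fully in (bottomed). Spring: 0.9 N to start moving, about 3 N at half travel, 5.1 N at the end.
- gauge_tip (a point): middle of the end face of the brass foot (moves with the foot); 170 mm below the handle's top when the foot is out.
- star_knob: black star-shaped grip knob standing on its head with its steel stud up, 40 x 39 x 46 mm high. Loose bystander: leave it where it is. Origin: centre of its underside.
- glaze_jar_blue: small glaze jar with blue screw lid, 49 mm in diameter, 72 mm high. Loose bystander: leave it where it is. Origin: centre of its underside.
- glaze_jar_white: small glaze jar with white screw lid, 56 mm in diameter, 52 mm high. Loose bystander: leave it where it is. Origin: centre of its underside.
- test_tile: L-shaped glaze test tile standing on its foot, 27 x 34 x 58 mm high. Loose bystander: leave it where it is. Origin: centre of its underside.
There are look-alikes about, which are no part of the job. Of the things like the casting, leave any that is green; of the rest the larger one is meant. Leave any turquoise look-alike of the gauge alone.

How it is judged:
By the outcome, as a careful person would: the job done as asked, in the order asked, and still so for the second after the job is handed in, while the arm keeps its last pose, push and grip.
It also fails if it takes over 61 s, if anything falls off the work surface, if the arm or the gripper's body presses on something with over 40 N, if the wrist force passes 120 N, or if a joint passes its speed limit or range.

## Working session

There is one attempt and no reset: what is moved stays moved. The work goes in short steps, Python scripts to look and compute and a shell command to move; the robot and the scene stay as the last step left them, time stands still between calls to the robot, and variables do not carry over. Pictures are saved under pics/ and viewed, at most 10 in all, crops included, and the job is handed in when it is done.

```bash
mkdir -p pics; python3 - <<'E'
from cell import *
import cv2,numpy as np
s=read_state(); print({k:np.round(v,3).tolist() for k,v in s.items()})
ims=[]
for n in("top","side"):
    im=camera(n); cv2.imwrite(f"pics/{n}0.png",im[...,::-1])
    c=calibration(n); print(n,np.round(c["mtx"],1).tolist(),np.round(c["cam_to_world"],3).tolist())
    for q in("casting","gauge","holder","mould","board"):
        for d in regions_of(n,q): print(n,q,round(d["conf"],2),np.round(d["rect"],1).tolist(),int(d["pixels"].sum()))
E
```

```text
{'clock': 0.0, 'joints': [-1.364, 0.3, 1.522, -0.0, 1.321, -0.067], 'qd': [0.001, 0.001, 0.0, -0.001, 0.0, 0.0], 'effort': [0.0, -53.181, -35.274, 0.071, 0.024, -0.0], 'eef_pos': [148.66, -529.255, 204.887], 'eef_rot': [-3.14, -0.0, 0.274], 'wrist_force': [-0.734, 0.251, -0.132], 'moment': [0.038, 0.011, -0.013], 'finger_force': 0.0, 'finger_gap': 94.444}
top [[421.2, 0.0, 328.8], [0.0, 421.2, 197.7], [0.0, 0.0, 1.0]] [[0.326, -0.914, 0.243, 262.442], [-0.945, -0.314, 0.09, -126.105], [-0.006, -0.259, -0.966, 1339.073], [0.0, 0.0, 0.0, 1.0]]
top casting 0.73 [227.9, 234.4, 27.1, 23.7] 237
top casting 0.71 [261.6, 189.6, 26.2, 27.9] 471
top casting 0.7 [356.2, 290.5, 32.1, 26.4] 526
top gauge 0.55 [345.0, 178.4, 14.8, 20.3] 230
top gauge 0.47 [330.5, 205.2, 17.3, 16.2] 188
top gauge 0.4 [261.8, 190.0, 46.2, 56.6] 1573
top holder 0.69 [331.0, 211.6, 32.0, 31.1] 509
top mould 0.62 [264.8, 192.2, 49.9, 53.3] 1630
top board 0.7 [383.2, 231.5, 69.7, 61.6] 2506
side [[452.2, 0.0, 318.0], [0.0, 452.2, 201.4], [0.0, 0.0, 1.0]] [[0.996, 0.068, -0.057, 669.504], [0.086, -0.581, 0.809, -1388.359], [0.022, -0.811, -0.585, 1051.724], [0.0, 0.0, 0.0, 1.0]]
side casting 0.91 [247.6, 235.7, 22.6, 24.3] 336
side casting 0.72 [318.9, 171.2, 17.2, 11.8] 166
side gauge 0.57 [310.5, 187.7, 6.7, 27.0] 243
side gauge 0.55 [340.7, 199.4, 10.2, 41.8] 284
side holder 0.6 [310.0, 207.2, 26.3, 28.5] 622
side mould 0.91 [316.1, 177.2, 36.3, 22.4] 504
side board 0.88 [305.6, 245.8, 52.3, 45.0] 1531
side board 0.35 [367.8, 188.5, 10.9, 23.6] 233
```

View pics/top0.png

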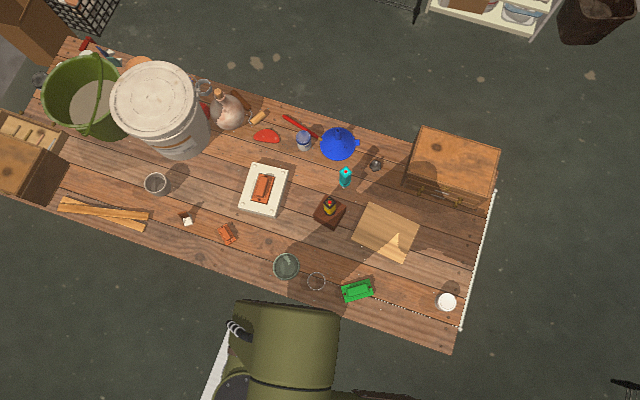

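View pics/side0.png

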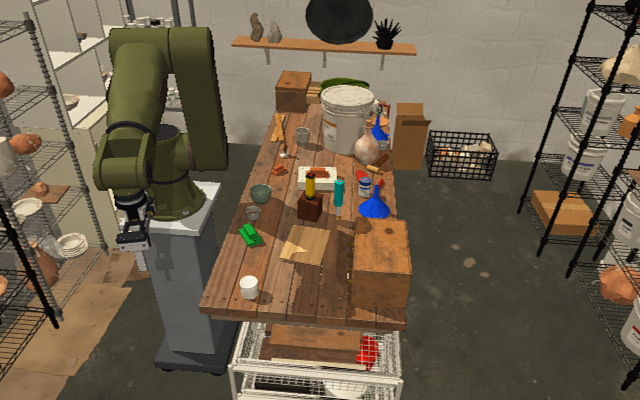

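Top view: the casting candidates are the terracotta one in the mould at (262,188), a smaller terracotta one at (228,234) and a green one at (357,290). I choose (262,188). The gauge candidates are the yellow one in the holder at (330,205) and a turquoise one at (345,178). I choose yellow. The board is at (386,232). Next is a close crop and orthophotos.

```bash
cat > h.py <<'E'
import cv2,numpy as np
from cell import *
def proj(n,P):
    c=calibration(n); T=np.linalg.inv(np.array(c["cam_to_world"])); p=(T[:3,:3]@np.atleast_2d(P).T).T+T[:3,3]
    q=(np.array(c["mtx"])@p.T).T; return q[:,:2]/q[:,2:]
def ray(n,u,v):
    c=calibration(n); M=np.array(c["cam_to_world"]); d=M[:3,:3]@np.linalg.inv(c["mtx"])@[u,v,1]; return M[:3,3],d/np.linalg.norm(d)
def onz(n,u,v,z):
    o,d=ray(n,u,v); return o+d*(z-o[2])/d[2]
def tri(uv):  # {cam:(u,v)} -> point, gap
    A=np.zeros((3,3));b=np.zeros(3);R=[ray(n,*p) for n,p in uv.items()]
    for o,d in R: Q=np.eye(3)-np.outer(d,d);A+=Q;b+=Q@o
    p=np.linalg.solve(A,b); return p,[float(np.linalg.norm(np.cross(p-o,d))) for o,d in R]
def ortho(im,n,z,x0,x1,y0,y1,s=2):  # s px per mm; columns = -y, rows = -x (robot looks up)
    c=np.float32([[x1,y1,z],[x1,y0,z],[x0,y0,z],[x0,y1,z]]); W,H=int((y1-y0)*s),int((x1-x0)*s)
    M=cv2.getPerspectiveTransform(np.float32(proj(n,c)),np.float32([[0,0],[W,0],[W,H],[0,H]]))
    return cv2.warpPerspective(im,M,(W,H),flags=cv2.INTER_CUBIC)
E
python3 - <<'E'
from h import *
t=cv2.imread("pics/top0.png");s=cv2.imread("pics/side0.png")
a=cv2.resize(t[150:275,230:425],None,fx=4,fy=4,interpolation=cv2.INTER_CUBIC)
cv2.imwrite("pics/a.png",a)
b=cv2.resize(s[158:278,262:362],None,fx=5,fy=5,interpolation=cv2.INTER_CUBIC)
cv2.imwrite("pics/b.png",b)
for nm,uv in(("mould top ctr",{"top":(264,190),"side":(318,173)}),("gauge",{"top":(329,199),"side":(310,174)}),("board",{"top":(386,232),"side":(305,244)})):
    print(nm,[np.round(x,1) for x in tri(uv)])
E
```

```text
mould top ctr [array([548.8, 199.6,  47.6]), array([5.5, 5.5])]
gauge [array([545. , -21.6, 184.5]), array([3.7, 3.7])]
board [array([ 545.9, -212.1,   17.3]), array([0.7, 0.7])]
```

View pics/a.png

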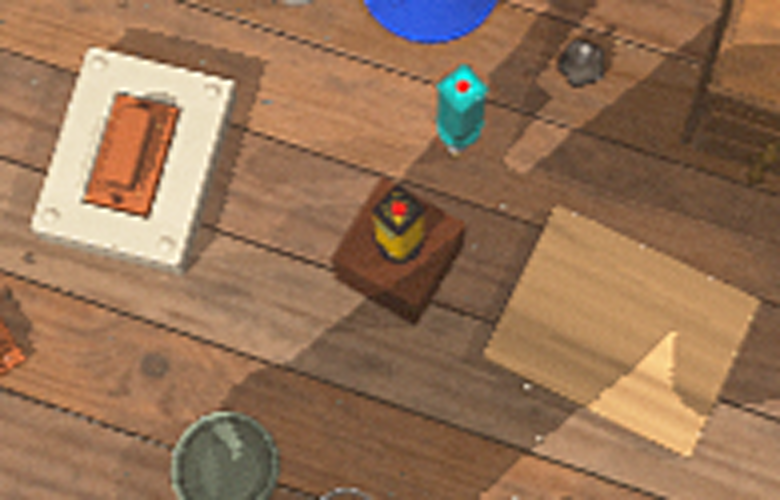

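View pics/b.png

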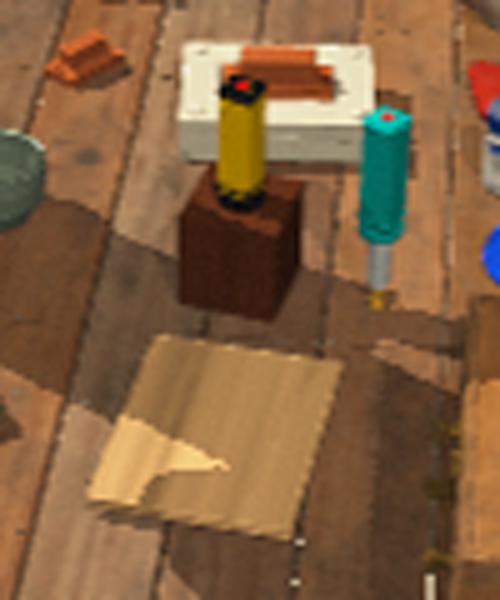

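The crop confirms the choices. The casting sits in the mould, with mould corners at crop (92,47),(235,80),(183,265),(33,230). The yellow gauge has its red button at crop (398,208), and the board corners are clear. Next I fit the poses from both views.

```bash
cat > fit.py <<'E'
from h import *
from scipy.optimize import least_squares
A=lambda p:(230+(np.array(p)+.5)/4-.5+0, )  
ca=lambda L:[(230+(x+.5)/4-.5,150+(y+.5)/4-.5) for x,y in L]
cb=lambda L:[(262+(x+.5)/5-.5,158+(y+.5)/5-.5) for x,y in L]
def fit(name,T,S,dx,dy,z):
    out=[tri({"top":t,"side":s}) for t,s in zip(T,S)]
    print(name,"tri ctr",np.round(np.mean([o[0] for o in out],0),1),"z's",[round(float(o[0][2])) for o in out],"gap",[round(max(o[1]),1) for o in out])
    loc=np.array([[dx,dy],[dx,-dy],[-dx,-dy],[-dx,dy]])/2
    def f(p,cams):
        c,s=np.cos(p[2]),np.sin(p[2]); P=np.c_[loc@np.array([[c,s],[-s,c]])+p[:2],np.full(4,z)]
        return np.concatenate([(proj(n,P)-q).ravel() for n,q in cams])
    for cams in([("top",T)],[("side",S)],[("top",T),("side",S)]):
        r=least_squares(f,[*np.mean([o[0] for o in out],0)[:2],0],args=(cams,)); print([c[0] for c in cams],np.round(r.x,3),"rms px",round(float(np.sqrt(np.mean(r.fun**2))),2))
if __name__=="__main__":
    fit("mould",ca([(92,47),(235,80),(183,266),(33,231)]),cb([(370,44),(374,122),(180,122),(183,45)]),160,124,40)
    fit("board",ca([(553,207),(757,298),(690,455),(485,355)]),cb([(342,362),(292,537),(90,497),(158,337)]),140,180,18)
    fit("holder",ca([(395,180),(466,228),(416,300),(333,258)]),cb([(305,183),(272,227),(180,212),(212,168)]),76,76,80)
    for nm,a,b in(("gauge button",(398,208),(242,85)),("turq top",(463,86),(387,117)),("rib top",(129,142),(280,65))):
        p,g=tri({"top":ca([a])[0],"side":cb([b])[0]}); print(nm,np.round(p,1),round(g[0],1))
    for nm,u,v,z in(("turq foot side",262+376/5,158+305/5,0),):
        print(nm,np.round(onz("side",u,v,z)))
    for nm,u,v,z in(("bucket top rim R",198,85,250),("bucket base",195,150,0),("star",376,163,20),("bluejar",304,140,60),("whitejar",447,301,52),("greybowl",286,265,40),("bowl2",316,281,30),("green",357,290,30),("funnel",338,143,0),("box",410,190,0),("glass",155,183,60)):
        print(nm,np.round(onz("top",u,v,z)))
E
python3 fit.py
```

```text
mould tri ctr [549.4 202.6  42.5] z's [45, 45, 42, 39] gap [0.6, 0.1, 0.2, 0.3]
['top'] [5.50005e+02 2.03166e+02 9.20000e-02] rms px 0.24
['side'] [5.49243e+02 2.06747e+02 1.02000e-01] rms px 0.29
['top', 'side'] [5.49796e+02 2.03694e+02 9.40000e-02] rms px 0.35
board tri ctr [ 547.5 -208.    16. ] z's [17, 12, 18, 17] gap [1.3, 0.7, 0.2, 0.1]
['top'] [ 5.46908e+02 -2.07843e+02 -1.14000e-01] rms px 0.63
['side'] [ 5.47861e+02 -2.10005e+02 -1.26000e-01] rms px 0.47
['top', 'side'] [ 5.47297e+02 -2.08418e+02 -1.19000e-01] rms px 0.61
holder tri ctr [542.5 -26.1  85. ] z's [86, 90, 86, 77] gap [1.3, 1.4, 1.0, 0.8]
['top'] [ 5.43227e+02 -2.58800e+01 -2.55000e-01] rms px 1.17
['side'] [ 5.42464e+02 -1.81370e+01 -2.32000e-01] rms px 0.94
['top', 'side'] [ 5.43089e+02 -2.44300e+01 -2.48000e-01] rms px 1.2
gauge button [541.9 -23.2 181.6] 0.3
turq top [647.  -37.1 171.4] 0.1
rib top [552.8 207.4  57.1] 1.3
turq foot side [648. -37.   0.]
bucket top rim R [732. 443. 250.]
bucket base [609. 484.  -0.]
star [ 757. -112.   20.]
bluejar [741. 133.  60.]
whitejar [ 400. -441.   52.]
greybowl [344.  49.  40.]
bowl2 [329. -53.  30.]
green [ 344. -180.   30.]
funnel [791.  32.   0.]
box [ 711. -247.    0.]
glass [449. 532.  60.]
```

```bash
cat > d.py <<'E'
import sys,json,numpy as np
from cell import *
# usage: d.py X Y Z YAW -> tool-frame shift units (at target yaw, turn first) and twist units
X=np.array([float(a) for a in sys.argv[1:4]]);yaw=float(sys.argv[4]);s=read_state()
p=np.array(s["eef_pos"]);y0=s["eef_rot"][2];d=X-p;c,n=np.cos(yaw),np.sin(yaw)
print("pos",p.round(1),"rot",np.round(s["eef_rot"],3),"F",np.round(s["wrist_force"],1),"gap",round(s["finger_gap"],1))
print("shift units after turn",np.round([(c*d[0]+n*d[1])/50,(n*d[0]-c*d[1])/50,-d[2]/50],3),"twist",round(-((yaw-y0+np.pi)%(2*np.pi)-np.pi)/np.pi,4))
E
python3 d.py 549.8 203.7 260 .094; python3 -c "
import cell;print([k for k in dir(cell) if k[0]!='_']);print(getattr(cell,'grasp_offset',None))"
python3 -m jog '[[94,[0,0,-0.5],0.0287],[94,[0,0,-0.6],0.0287],[94,[0.52,-0.769,0],0],[94,[0.52,-0.769,0],0],[94,[0.52,-0.769,0],0],[94,[0.52,-0.769,0],0],[94,[0.52,-0.769,0],0],[94,[0.52,-0.769,0],0],[94,[0.52,-0.769,0],0],[94,[0.52,-0.769,0],0],[94,[0.52,-0.769,0],0],[94,[0.52,-0.769,0],0],[94,[0.52,-0.769,0],0],[94,[0.52,-0.769,0],0],[94,[0.52,-0.769,0],0],[94,[0.52,-0.769,0],0],[94,[0.52,-0.769,0],0],[94,[0.52,-0.769,0],0],[94,[0.52,-0.769,0],0],[94,[0.52,-0.769,0],0]]' 30
python3 d.py 549.8 203.7 150 .094
```

```text
pos [ 148.7 -529.5  205.4] rot [-3.142 -0.     0.274] F [-0.2  0.2 -0.4] gap 93.9
shift units after turn [  9.363 -13.846  -1.091] twist 0.0572
['Unreachable', 'calibration', 'camera', 'grasp_offset', 'read_state', 'regions_of', 'sign_off']
18.8
clock: 2.6
eef_pos: [550.6, 205.2, 260.4]
eef_rot: [-3.142, -0.0, 0.094]
wrist_force: [1.3, -0.6, 1.3]
finger_gap: 93.7
finger_force: 0.0
pos [550.6 205.2 260.4] rot [-3.142 -0.     0.094] F [ 1.3 -0.6  1.3] gap 93.7
shift units after turn [-0.02   0.029  2.209] twist -0.0001
```

```bash
python3 -m jog '[[60,[0,0,0],0],[60,[0,0,0.8],0],[60,[0,0,0.8],0],[60,[0,0,0.8],0],[60,[0,0,0.8],0],[60,[0,0,0.6],0],[60,[0,0,0.3],0],[60,[0,0,0.1],0],[60,[0,0,0.08],0],[60,[0,0,0],0]]' 8
python3 - <<'E'
from h import *
s=camera("side");t=camera("top")
cv2.imwrite("pics/c.png",np.hstack([cv2.resize(t[165:220,235:295],(440,400),interpolation=2),cv2.resize(s[150:200,295:340],(360,400),interpolation=2)])[...,::-1])
E
```

```text
clock: 3.6
eef_pos: [550.6, 203.3, 47.4]
eef_rot: [-3.141, -0.001, 0.093]
wrist_force: [0.1, -0.4, 0.8]
finger_gap: 60.3
finger_force: 0.0
```

View pics/c.png

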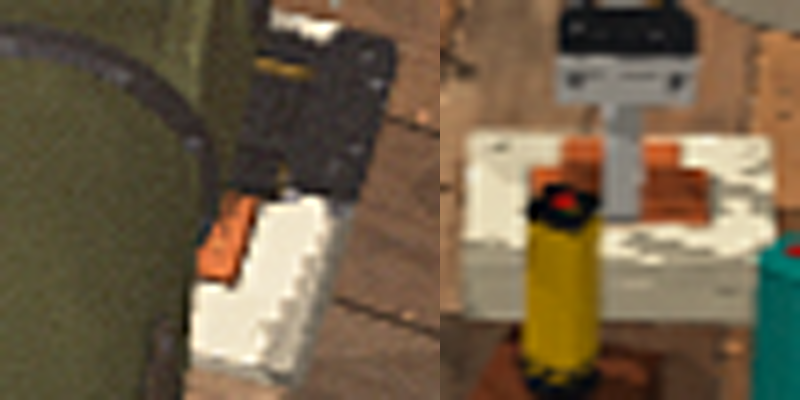

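The finger stands at the middle of the rib (side crop 622,160), clear of the plaster. I close gently and watch the side force.

```bash
python3 -m jog '[[15,[0,0,0],0],[15,[0,0,0],0],[15,[0,0,0],0],[15,[0,0,0],0],[15,[0,0,0],0],[15,[0,0,0],0]]' 8
```

```text
clock: 4.3
eef_pos: [550.1, 205.5, 47.2]
eef_rot: [-3.138, -0.001, 0.094]
wrist_force: [-2.8, 16.3, 2.7]
finger_gap: 28.9
finger_force: 8.0
```

```bash
python3 -m jog '[[15,[0,-0.04,0],0],[15,[0,-0.02,0],0],[15,[0,0,0],0],[15,[0,0,0],0]]' 8
```

```text
clock: 4.7
eef_pos: [549.9, 207.0, 46.9]
eef_rot: [-3.14, -0.001, 0.093]
wrist_force: [-1.0, 6.7, 3.6]
finger_gap: 26.2
finger_force: 8.0
```

```bash
python3 -m jog '[[15,[0,-0.03,0],0],[15,[0,0,0],0],[15,[0,0,0],0],[15,[0,0,0],0],[15,[0,0,-0.06],0],[15,[0,0,-0.1],0],[15,[0,0,-0.2],0],[15,[0,0,-0.3],0],[15,[0,0,0],0]]' 30; python3 d.py 547 -208 260 -.12
```

```text
clock: 5.6
eef_pos: [550.8, 208.1, 82.3]
eef_rot: [-3.141, -0.004, 0.094]
wrist_force: [0.7, 0.1, -2.3]
finger_gap: 26.1
finger_force: 30.0
pos [550.8 208.1  82.3] rot [-3.141 -0.004  0.094] F [ 0.7  0.1 -2.3] gap 26.1
shift units after turn [ 0.921  8.271 -3.555] twist 0.068
```

```bash
python3 -m jog '[[15,[0,0,-0.5],0],[15,[0,0,-0.8],0],[15,[0,0,-0.8],0.017],[15,[0,0,-0.8],0.017],[15,[0,0,-0.65],0.017],[15,[0.05,0.37,0],0.017],[15,[0.08,0.72,0],0],[15,[0.08,0.72,0],0],[15,[0.08,0.72,0],0],[15,[0.08,0.72,0],0],[15,[0.08,0.72,0],0],[15,[0.08,0.72,0],0],[15,[0.08,0.72,0],0],[15,[0.08,0.72,0],0],[15,[0.08,0.72,0],0],[15,[0.08,0.72,0],0],[15,[0.05,0.5,0],0],[15,[0.02,0.2,0],0],[15,[0,0,0],0]]' 30
python3 - <<'E'
from h import *
t=camera("top");s=camera("side")
cv2.imwrite("pics/d.png",np.hstack([cv2.resize(t[165:220,235:295],(440,400),interpolation=2),cv2.resize(s[150:200,295:340],(360,400),interpolation=2)])[...,::-1])
cv2.imwrite("pics/top1.png",t[...,::-1]);cv2.imwrite("pics/side1.png",s[...,::-1])
E
python3 d.py 547 -208 39 -.12
```

```text
clock: 7.5
eef_pos: [546.5, -209.0, 256.8]
eef_rot: [-3.141, 0.0, -0.122]
wrist_force: [0.6, 0.7, -2.2]
finger_gap: 25.7
finger_force: 30.0
pos [ 546.8 -207.4  257. ] rot [-3.141  0.    -0.12 ] F [ 0.2  0.6 -2.1] gap 25.9
shift units after turn [0.005 0.012 4.359] twist 0.0001
```

View pics/d.png

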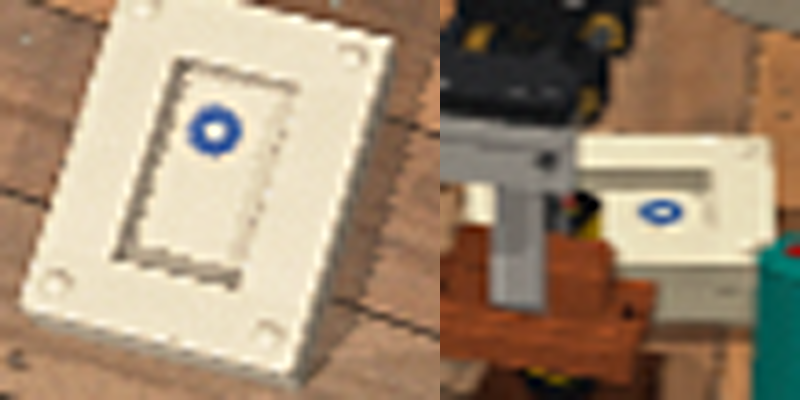

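The spot is visible at top crop (215,130) and side crop (660,211), and the casting is held level. Now I lower it.

```bash
python3 - <<'E'
from h import *
u={"top":(235+215.5*60/440-.5,165+130.5*55/400-.5),"side":(295+220.5/8-.5,150+211.5/8-.5)}
print(u,tri(u),onz("top",*u["top"],26),onz("side",*u["side"],26))
E
python3 -m jog '[[15,[0,0,0.5],0],[15,[0,0,0.8],0],[15,[0,0,0.8],0],[15,[0,0,0.8],0],[15,[0,0,0.6],0],[15,[0,0,0.4],0],[15,[0,0,0.2],0],[15,[0,0,0.1],0],[15,[0,0,0.05],0],[15,[0,0,0],0],[15,[0,0,0.04],0],[15,[0,0,0],0]]' 30
```

```text
{'top': (263.8863636363636, 182.44375), 'side': (322.0625, 175.9375)} (array([570.82514194, 212.2197254 ,  28.81223941]), [0.34239544851714593, 0.34239544851706993]) [571.82889548 213.05194987  26.        ] [570.24377194 216.38825898  26.        ]
clock: 8.8
eef_pos: [546.9, -208.3, 42.8]
eef_rot: [3.141, -0.001, -0.12]
wrist_force: [-0.7, -0.1, -1.8]
finger_gap: 26.0
finger_force: 30.0
```

```bash
for i in 1; do python3 -m jog '[[15,[0,0,0.03],0],[15,[0,0,0],0],[15,[0,0,0.02],0],[15,[0,0,0],0]]'; done
```

```text
clock: 9.2
eef_pos: [546.7, -208.2, 39.8]
eef_rot: [-3.142, 0.0, -0.12]
wrist_force: [-0.4, -0.6, -2.5]
finger_gap: 25.7
finger_force: 30.0
```

```bash
python3 -m jog '[[15,[0,0,0.02],0],[15,[0,0,0],0]]'
```

```text
clock: 9.4
eef_pos: [546.8, -208.2, 38.9]
eef_rot: [-3.142, -0.0, -0.12]
wrist_force: [1.3, -0.1, -3.0]
finger_gap: 25.9
finger_force: 30.0
```

```bash
python3 -m jog '[[15,[0,0,0.02],0],[15,[0,0,0],0]]'; python3 -m jog '[[15,[0,0,0.02],0],[15,[0,0,0],0]]'
```

```text
clock: 9.6
eef_pos: [546.9, -208.3, 38.8]
eef_rot: [3.141, -0.0, -0.12]
wrist_force: [-5.0, 1.4, 7.5]
finger_gap: 25.2
finger_force: 30.0
clock: 9.8
eef_pos: [546.9, -208.2, 38.7]
eef_rot: [3.141, -0.001, -0.12]
wrist_force: [-8.8, 5.3, 17.6]
finger_gap: 25.6
finger_force: 30.0
```

```bash
python3 -m jog '[[26,[0,0,-0.03],0],[35,[0,0,0],0],[50,[0,0,0],0],[50,[0,0,0],0],[50,[0,0,-0.2],0],[50,[0,0,-0.6],0],[50,[0,0,-0.8],0],[50,[0,0,-0.8],0],[50,[0,0,-0.8],0],[50,[0,0,-0.8],0],[50,[0,0,-0.4],0],[50,[0,0,0],0]]'
python3 - <<'E'
from h import *
t=camera("top");s=camera("side");o=cv2.imread("pics/top0.png")[...,::-1]
g=lambda im,r,c,S:cv2.resize(im[r[0]:r[1],c[0]:c[1]],S,interpolation=2)
cv2.imwrite("pics/e.png",np.hstack([g(o,(187,233),(308,354),(400,400)),g(s,(215,275),(275,335),(400,400))])[...,::-1])
cv2.imwrite("pics/top2.png",t[...,::-1])
from fit import ca
a=ortho(o,"top",180,500,590,-70,20,5)
hsv=cv2.cvtColor(np.ascontiguousarray(a),cv2.COLOR_RGB2HSV)
E
python3 d.py 543 -22 240 -.25
```

```text
clock: 11.0
eef_pos: [547.5, -208.6, 262.4]
eef_rot: [3.14, -0.006, -0.12]
wrist_force: [0.4, 0.5, 0.5]
finger_gap: 50.1
finger_force: 0.0
pos [ 546.5 -208.2  258.1] rot [-3.142  0.    -0.12 ] F [ 0.4 -0.2 -0.1] gap 50.1
shift units after turn [-0.989 -3.59   0.363] twist 0.0413
```

View pics/e.png

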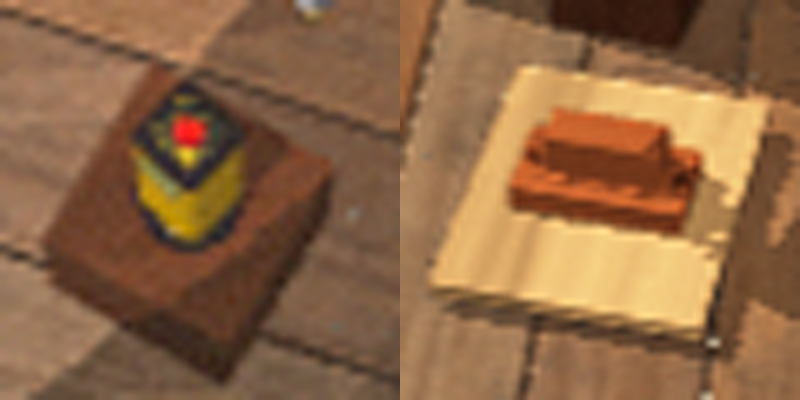

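The casting lies flat on the board. The gauge's handle top is a diamond at left crop (185,80),(243,128),(190,185),(133,140), with the red button at (190,131). I compute its yaw and centre.

```bash
python3 - <<'E'
from h import *
P=[onz("top",308+(x+.5)*.115-.5,187+(y+.5)*.115-.5,180) for x,y in [(185,80),(243,128),(190,185),(133,140)]]
P=np.array(P);print(P.round(1),P.mean(0).round(1))
for i in range(4):
    e=P[(i+1)%4]-P[i];print(round(np.hypot(*e[:2]),1),round(np.degrees(np.arctan2(e[1],e[0])),1))
E
```

```text
[[558.8 -16.6 180. ]
 [549.6 -39.8 180. ]
 [525.8 -29.7 180. ]
 [534.   -7.1 180. ]] [542.  -23.3 180. ]
25.0 -111.6
25.8 156.9
24.0 69.9
26.5 -20.9
```

```bash
python3 d.py 542 -21.5 240 -.374; 
```

```text
pos [ 546.5 -208.2  258.1] rot [-3.142  0.    -0.12 ] F [ 0.4 -0.2 -0.1] gap 50.1
shift units after turn [-1.448 -3.442  0.363] twist 0.0808
```

```bash
python3 -m jog '[[55,[0,0,0],0.0404],[55,[0,0,0],0.0404],[55,[-0.29,-0.69,0],0],[55,[-0.29,-0.69,0],0],[55,[-0.29,-0.69,0],0],[55,[-0.29,-0.69,0],0],[55,[-0.2,-0.5,0],0],[55,[-0.09,-0.18,0],0],[55,[0,0,0.4],0],[55,[0,0,0.7],0],[55,[0,0,0.7],0],[55,[0,0,0.5],0],[55,[0,0,0.3],0],[55,[0,0,0.15],0],[55,[0,0,0],0]]' 8; python3 d.py 542 -21.5 121 -.374
```

```text
clock: 12.6
eef_pos: [541.5, -22.0, 119.8]
eef_rot: [3.141, 0.002, -0.374]
wrist_force: [-0.3, -0.7, -0.1]
finger_gap: 55.2
finger_force: 0.0
pos [541.5 -22.  119.8] rot [ 3.141e+00  2.000e-03 -3.740e-01] F [-0.3 -0.7 -0.1] gap 55.2
shift units after turn [ 0.005 -0.014 -0.025] twist -0.0001
```

```bash
python3 -m jog '[[15,[0,0,0],0],[15,[0,0,0],0],[15,[0,0,0],0],[15,[0,0,0],0],[15,[0,0,0],0]]' 5
```

```text
clock: 13.1
eef_pos: [542.3, -21.7, 121.4]
eef_rot: [-3.141, -0.001, -0.374]
wrist_force: [-0.6, 0.3, 2.9]
finger_gap: 28.6
finger_force: 4.9
```

```bash
python3 -m jog '[[15,[0,0,0],0],[15,[0,0,0],0],[15,[0,0,0],0],[15,[0,0,0],0],[15,[0,0,-0.1],0],[15,[0,0,-0.2],0],[15,[0,0,-0.4],0],[15,[0,0,-0.5],0],[15,[0,0,-0.6],0],[15,[0,0,-0.2],0],[15,[0,0,0],0],[15,[0,0,0],0]]' 35; python3 d.py 571.3 214.5 200 -.2
python3 - <<'E'
from h import *
t=camera("top");s=camera("side")
g=lambda im,r,c,S:cv2.resize(im[r[0]:r[1],c[0]:c[1]],S,interpolation=2)
cv2.imwrite("pics/f.png",g(s,(140,230),(285,360),(500,600))[...,::-1])
E
```

```text
clock: 14.3
eef_pos: [541.7, -21.6, 219.7]
eef_rot: [3.141, 0.002, -0.374]
wrist_force: [-0.6, -0.3, -1.4]
finger_gap: 28.3
finger_force: 34.2
pos [541.7 -21.6 219.7] rot [ 3.141e+00  2.000e-03 -3.740e-01] F [-0.6 -0.3 -1.4] gap 28.3
shift units after turn [-0.357 -4.746  0.394] twist -0.0554
```

View pics/f.png

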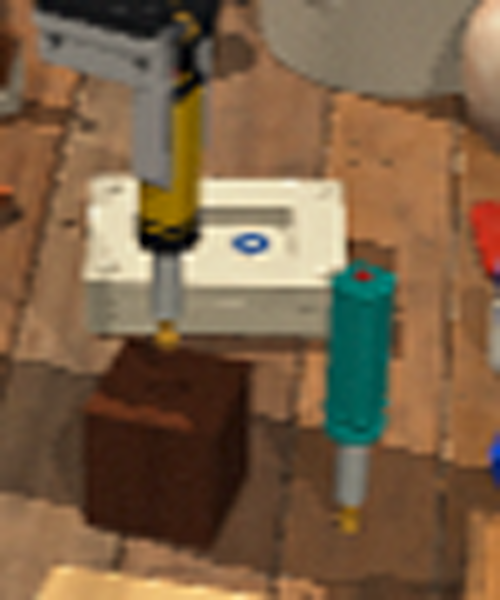

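The gauge is held upright, with its tip at crop (167,340) clear above the holder. Moving over the spot.

```bash
python3 -m jog '[[15,[0,0,0],-0.0277],[15,[0,0,0],-0.0277],[15,[-0.02,-0.3,0],0],[15,[-0.05,-0.65,0],0],[15,[-0.06,-0.75,0],0],[15,[-0.06,-0.75,0],0],[15,[-0.06,-0.75,0],0],[15,[-0.05,-0.7,0],0],[15,[-0.03,-0.5,0],0],[15,[-0.02,-0.25,0],0],[15,[-0.01,-0.1,0.2],0],[15,[0,0,0.4],0],[15,[0,0,0.3],0],[15,[0,0,0.1],0],[15,[0,0,0],0],[15,[0,0,0],0]]' ; python3 d.py 571.3 214.5 160 -.2
python3 - <<'E'
from h import *
t=camera("top");s=camera("side")
g=lambda im,r,c,S:cv2.resize(im[r[0]:r[1],c[0]:c[1]],S,interpolation=2)
cv2.imwrite("pics/g.png",np.hstack([g(t,(160,220),(240,290),(350,420)),g(s,(150,200),(295,345),(420,420))])[...,::-1])
print(proj("side",np.array([[571.3,214.5,26],[571,214.5,48.6]])))
E
```

```text
clock: 16.0
eef_pos: [571.9, 214.4, 171.6]
eef_rot: [-3.141, -0.001, -0.201]
wrist_force: [0.3, 0.3, -1.4]
finger_gap: 28.5
finger_force: 34.2
pos [571.9 214.4 171.6] rot [-3.141e+00 -1.000e-03 -2.010e-01] F [ 0.3  0.3 -1.4] gap 28.5
shift units after turn [-0.012 -0.     0.231] twist -0.0002
[[322.27729982 176.19404531]
 [322.35282382 171.62603253]]
```

View pics/g.png

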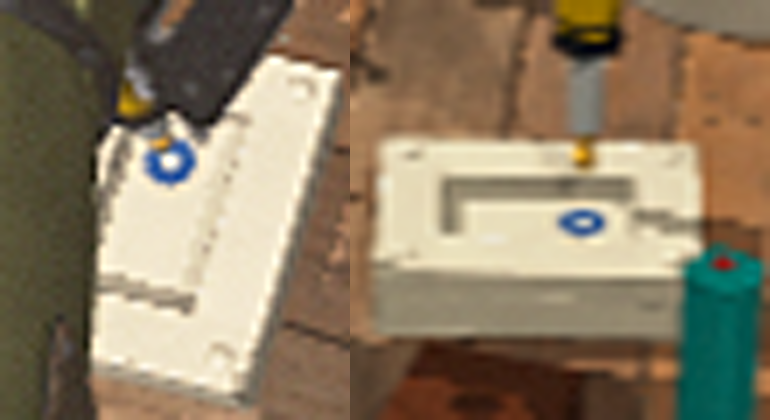

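```bash
python3 - <<'E'
from h import *
for n,a,b in(("tip",(160,146),(233,163)),("spot",(170,162),(232,222))):
    u={"top":(240+(a[0]+.5)/7-.5,160+(a[1]+.5)/7-.5),"side":(295+(b[0]+.5)/8.4-.5,150+(b[1]+.5)/8.4-.5)};print(n,[np.round(v,1) for v in tri(u)])
for z in(60,26): print(z,proj("top",[571.9,214.4,z]),proj("side",[571.9,214.4,z]))
E
python3 -m jog '[[15,[0,0,0.3],0],[15,[0,0,0.2],0],[15,[0,0,0],0]]'
```

```text
tip [array([569.2, 210.7,  63.3]), array([1.5, 1.5])]
spot [array([570.7, 212.3,  28.3]), array([0.3, 0.3])]
60 [[261.84709436 179.1587694 ]] [[322.64112172 169.32621231]]
26 [[263.50943814 182.29563767]] [[322.41756767 176.21600917]]
clock: 16.4
eef_pos: [570.7, 214.4, 143.6]
eef_rot: [3.14, 0.003, -0.2]
wrist_force: [-0.4, -0.7, -1.5]
finger_gap: 28.1
finger_force: 34.2
```

```bash
for i in 1; do python3 -m jog '[[15,[0,0,0],0],[15,[0,0,0.06],0],[15,[0,0,0],0],[15,[0,0,0],0]]'; done; python3 -m jog '[[15,[0,0,0.04],0],[15,[0,0,0],0],[15,[0,0,0],0]]'; python3 -m jog '[[15,[0,0,0.04],0],[15,[0,0,0],0],[15,[0,0,0],0]]'; python3 -m jog '[[15,[0,0,0.04],0],[15,[0,0,0],0],[15,[0,0,0],0]]'
```

```text
clock: 16.8
eef_pos: [571.7, 214.7, 143.1]
eef_rot: [-3.141, -0.0, -0.2]
wrist_force: [0.0, 0.4, -3.0]
finger_gap: 28.3
finger_force: 34.2
clock: 17.1
eef_pos: [571.6, 214.7, 140.9]
eef_rot: [3.142, 0.0, -0.2]
wrist_force: [0.2, -0.1, -2.2]
finger_gap: 28.2
finger_force: 34.2
clock: 17.4
eef_pos: [571.6, 214.7, 138.9]
eef_rot: [3.142, 0.0, -0.2]
wrist_force: [0.2, -0.3, -1.9]
finger_gap: 28.2
finger_force: 34.2
clock: 17.7
eef_pos: [571.7, 214.7, 137.0]
eef_rot: [-3.141, -0.0, -0.2]
wrist_force: [-0.1, 1.0, 0.0]
finger_gap: 28.4
finger_force: 34.2
```

```bash
cat > avg.py <<'E'
from cell import *
import numpy as np
L=[]
for i in range(6):
    camera("side"); s=read_state(); L.append([s["eef_pos"][2],s["wrist_force"][2]])
print(np.mean(L,0).round(2))
E
python3 avg.py; python3 -m jog '[[15,[0,0,0.04],0],[15,[0,0,0],0]]' >/dev/null; python3 avg.py; python3 -m jog '[[15,[0,0,0.04],0],[15,[0,0,0],0]]'>/dev/null; python3 avg.py;  python3 -m jog '[[15,[0,0,0.04],0],[15,[0,0,0],0]]'; python3 avg.py
```

```text
[137.07  -0.32]
[1.3498e+02 4.0000e-02]
[132.98   0.8 ]
clock: 19.2
eef_pos: [571.6, 214.7, 130.7]
eef_rot: [-3.142, -0.0, -0.2]
wrist_force: [1.7, 0.0, 0.9]
finger_gap: 28.3
finger_force: 34.2
[130.98   1.22]
```

```bash
python3 -m jog '[[15,[0,0,0.012],0],[15,[0,0,0],0],[15,[0,0,0],0],[15,[0,0,0],0]]'; python3 avg.py
python3 - <<'E'
from h import *
t=camera("top");s=camera("side")
g=lambda im,r,c,S:cv2.resize(im[r[0]:r[1],c[0]:c[1]],S,interpolation=2)
cv2.imwrite("pics/k.png",np.hstack([g(t,(150,250),(240,300),(300,500)),g(s,(140,200),(295,345),(416,500))])[...,::-1])
E
```

```text
clock: 19.9
eef_pos: [571.6, 214.7, 130.4]
eef_rot: [-3.142, -0.0, -0.2]
wrist_force: [0.5, 0.1, 1.4]
finger_gap: 28.3
finger_force: 34.2
[130.36   1.57]
```

View pics/k.png

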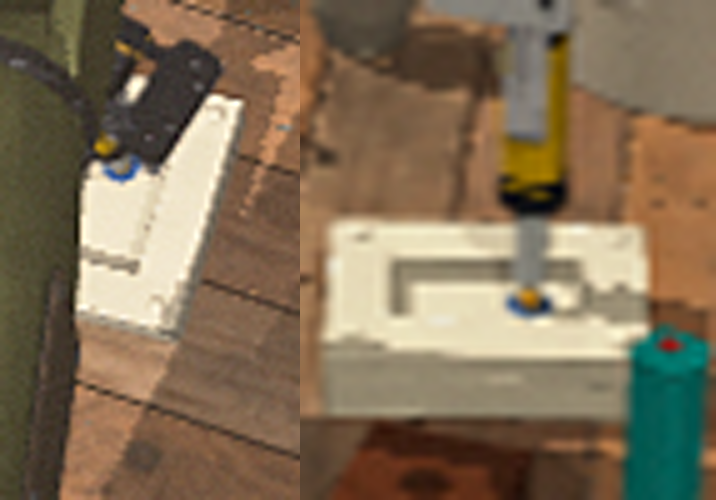

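The foot stands on the blue spot at side crop (530,300), half pushed in: about 7 mm of travel and about 3.2 N. The gauge is upright and still gripped.

```bash
python3 -c "
from cell import *
print(sign_off())"
```

```text
the job is handed in; nothing more can be done
None
```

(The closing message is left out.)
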